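# Load the kitchen stock scanner

## Task

Check in the spice delivery: lift the retaining bar off the scan rack and set it aside, then stand the square caddy and every round tin upright in the rack's tray, each tin turned so that its label squarely faces the scanner. Then lay the bar back across the two end posts, seated in their notches, and finally press the start button on top of the scanner all the way down and let go. Leave the bowl, pepper mill and pot alone.

Things in the scene. Friction and masses are not known exactly. Their poses are not given: they have to be found in the camera images.
- rack: Fixed scan rack: steel tray for one row of items, a dark post at each end, a grey scanner block along one side. Origin on the table under the tray's centre; y runs along the row, -x points from tray to scanner. Tray inside: 65 mm (x) by 306 mm (y), floor 5 mm above the table, side walls 6 mm thick, tops 40 mm above the table.
- rest (a point): Point midway between the notches of the two end posts, 105 mm above the table: the bar's origin comes here when laid. Axes as the rack's. The posts stand at y = +-162 mm, 18 mm long in y and 77 mm wide in x; each carries the bar at 105 mm and has two upstands (tops at 117 mm) that leave a notch 38 mm wide in x.
- window (a point): Centre of the scanner's dark window, 99 mm from the tray's centre, facing the tray. The scanner block is 60 mm deep (x), 300 mm long (y), 90 mm high.
- bar: Loose aluminium retaining bar, 30 (x) x 350 (y) x 8 mm, with a black upright grip in the middle of its top, 18 mm thick (x), 70 mm long (y), up to 40 mm above the bar's underside. Origin in the centre of the underside. It starts on the two posts. 250 g.
- start (a joint): Travel of the start button, in m: 0 released, 0.006 fully down.
- start_top (a point): Centre of the top of the white start button (32 mm across) on top of the scanner; it presses straight down, about 5 N.
- caddy: Square plastic caddy with a white lid, 54 x 54 x 92 mm high, unmarked, origin in the centre of its underside, z up. 300 g.
- bowl: Bystander: steel bowl, 130 mm wide, 60 mm high; origin under its centre.
- mill: Bystander: dark wooden pepper mill, 56 mm wide, 165 mm high; origin under its centre.
- pot: Bystander: dark steel pot, 160 mm wide, 100 mm high; origin under its centre.
- tin1: Round dark steel tin, 56 mm across and 92 mm high, 250 g, heavy foot, origin in the centre of its underside, z up. One side, its +x side, carries a white paper label with a bar code; a white paper strip runs from the lid's centre over the rim to the label. May be absent.
- tin1_mark (a point): Centre of the label on tin1, 28 mm from the tin's axis, 46 mm up.
- tin2: Round dark steel tin, 56 mm across and 92 mm high, 250 g, heavy foot, origin in the centre of its underside, z up. One side, its +x side, carries a white paper label with a bar code; a white paper strip runs from the lid's centre over the rim to the label. May be absent.
- tin2_mark (a point): Centre of the label on tin2, 28 mm from the tin's axis, 46 mm up.
- tin3: Round dark steel tin, 56 mm across and 92 mm high, 250 g, heavy foot, origin in the centre of its underside, z up. One side, its +x side, carries a white paper label with a bar code; a white paper strip runs from the lid's centre over the rim to the label. May be absent.
- tin3_mark (a point): Centre of the label on tin3, 28 mm from the tin's axis, 46 mm up.
- tin4: Round dark steel tin, 56 mm across and 92 mm high, 250 g, heavy foot, origin in the centre of its underside, z up. One side, its +x side, carries a white paper label with a bar code; a white paper strip runs from the lid's centre over the rim to the label. May be absent.
- tin4_mark (a point): Centre of the label on tin4, 28 mm from the tin's axis, 46 mm up.
Things that resemble listed ones, but are neither listed nor needed, are in the scene too. What is shaped like the tin1 but green or yellow is not meant.

How it is judged:
By the outcome, as a careful person would: the job done as asked, in the order asked, and still so for the second after the job is handed in, with the robot touching nothing.
Of tin1, tin2, tin3, tin4 only 2 to 4 are there at a start; the rules pass over those that are not, and their reading is None.
At some moment in a run one of tin1, tin2, tin3, tin4, caddy may be knocked a few centimetres aside while the robot is not near it.
It also fails if it takes over 210 s, if anything falls off the work surface, if the arm or the gripper's body presses on something with over 40 N, if the wrist force passes 120 N, or if a joint passes its speed limit or range.

## Robot

A 6-joint arm with a two-finger parallel gripper is mounted at the origin on the work surface. World frame = base frame: x ahead of the robot, y to its left, z up, the work surface at z = 0. Lengths are in m, angles in degrees, forces in N, time in s.
With the tool pointing down it reaches from about 0.3 to 1 m from the base axis. Payload 5.1 kg.
Tool frame: the origin (TCP) lies on the mounting face of the last link; the fingertips stand 190 mm ahead of it and the grasp point (between the pads) lies 171 mm ahead of it; z points along the fingers, y is the line along which they close (so a half turn about z gives the same grasp; the last joint's range is limited). The gripper opens to 95 mm and grips with 3 to 60 N. Pads are 20 mm wide; open, the fingers measure 119 mm over their backs; the gripper's body (75 mm by 180 mm) begins 59 mm behind the grasp point.
Start: joints at [64.882, 7.093, 94.555, -0, 78.352, -4.733], TCP at [0.226, 0.609, 0.405] pointing down, gripper open.
Joint ranges: [-149.61, 149.61], [-58.7, 133.49], [1.44, 155.28], [-77.14, 257.14], [18.33, 153.61], [-166.67, 166.67]. Speed limits (degrees/s): [147.25, 147.25, 180, 180, 180, 180].

## Interface

Orientations are given as a 3x3 rotation matrix whose columns are the frame's x, y, z axes.
In Python, from workcell import read_state, read_camera, calibration, sign_off gives the robot as it stands.
- The arm moves only by the shell command python3 -m pendant 'ROWS' [OPENING] [FORCE]. ROWS is text: rows parted by semicolons, each of 4 numbers parted by spaces: the shift along the world's x, y, z scaled (see below), then the turn about the world's z scaled (see below). In form: x y z turn; .... A call has 1 to 20 rows; each row shifts and turns the commanded pose from where the row before left it; what a row does not reach is not made up. The controller multiplies each number of a shift by 2.5 cm and each number of a turn by 4 degrees. A row lasts 1/8 s, in which the tool goes at most 62.5 mm and 10.7 degrees, less where a joint would pass 70% of its speed; a pose out of reach is approached as far as the arm can. A call with a number of a shift or a turn outside -1 to 1 is refused whole. A call with a gripper value outside its range is refused whole. OPENING is the opening, from 0 (shut) to 1 (fully open), set as the call begins (- or left out, the last holds). The fingers move at their own pace and stop on an object; FORCE is the grip in N (left out, the last holds). Time passes only in rows, so rows that do not move let the fingers close. It gives the time, the measured TCP pose, the force, the opening and the grip force at its end, in the units of the state.
- read_state(): the state, without advancing time (a new reading comes with each control period).
- read_camera(name): name is "side" or "top" or "wrist"; returns the picture (480x640x3 uint8, blue, green, red); there is no depth.
- calibration(name): a dict with "fx", "fy", "cx", "cy" (pixels), "R" (3x3) and "t" (3): a world point X has camera coordinates R X + t. Camera axes: x right, y down, z forward; pixel columns grow to the right and rows downward; lengths in m; the calibration is good to about 2 mm. A picture is of the moment at which its call begins: read the wrist's pose just before it. calibration takes no time and is no camera call; for the wrist camera it gives the pose at the moment of the call.
- sign_off(): hands the job in; it is judged then, once.
The state is a dict: "time_s": time; "q": joint angles; "joint_velocities": joint speeds; "joint_torque": joint torques, N m; "tool_pos": TCP position; "orientation": TCP orientation; "contact_force": force on the tool from outside, world axes, zero at the start; "wrist_torque": the same for the moment, N m; "grip_width": opening from 0.0 (shut) to 1.0 (fully open); "finger_force": force on a finger pad.
Only numpy, scipy, OpenCV 4.12 (cv2) and the standard library are available. Lean on these libraries where they do the work, as an engineer would, in place of code of your own. Each camera call takes 0.05 s, during which the arm holds its last target. There are 200 camera calls.

## Working session

There is one attempt and no reset: what is moved stays moved. The work goes in short steps, Python scripts to look and compute and a shell command to move; the robot and the scene stay as the last step left them, time stands still between calls to the robot, and variables do not carry over. Pictures are saved under pics/ and viewed, at most 14 in all, crops included, and the job is handed in when it is done.

```bash
mkdir -p pics; ls; cat > h.py <<'E'
import numpy as np,cv2,json
from workcell import read_state,read_camera,calibration
def cast(c,u,v,z):
    R=np.array(c["R"]);t=np.array(c["t"]);C=-R.T@t
    d=R.T@np.array([(u-c["cx"])/c["fx"],(v-c["cy"])/c["fy"],1.])
    return C+d*(z-C[2])/d[2]
def proj(c,X):
    p=np.array(c["R"])@np.array(X,float)+np.array(c["t"]);return np.array([c["fx"]*p[0]/p[2]+c["cx"],c["fy"]*p[1]/p[2]+c["cy"]])
E
python3 - <<'E'
from h import *
np.set_printoptions(precision=3,suppress=True)
for n in("top","side","wrist"):
    c=calibration(n);im=read_camera(n);cv2.imwrite(f"pics/{n}0.png",im)
    R=np.array(c["R"]);print(n,c["fx"],c["cx"],c["cy"],-R.T@np.array(c["t"]));print(R)
s=read_state();print(s["time_s"],s["tool_pos"],s["orientation"],s["contact_force"])
E
```

```text
pics
top 609.1828556260712 318.2049491531861 237.63016649334665 [0.41  0.066 1.571]
[[ 0.013 -1.    -0.016]
 [-0.997 -0.012 -0.082]
 [ 0.082  0.017 -0.996]]
side 512.5858250331962 319.50588084597854 233.680595932009 [-0.083 -0.508  0.806]
[[ 0.68  -0.733  0.013]
 [-0.458 -0.438 -0.773]
 [ 0.573  0.52  -0.634]]
wrist 425.85997370486814 321.87916757313513 243.48912658143337 [0.162 0.632 0.383]
[[ 0.348  0.937 -0.002]
 [ 0.91  -0.337  0.243]
 [ 0.227 -0.086 -0.97 ]]
0.15 [0.226 0.609 0.404] [[-0.937  0.348 -0.001]
 [ 0.348  0.937 -0.001]
 [ 0.    -0.002 -1.   ]] [0.108 0.786 0.235]
```

View pics/top0.png

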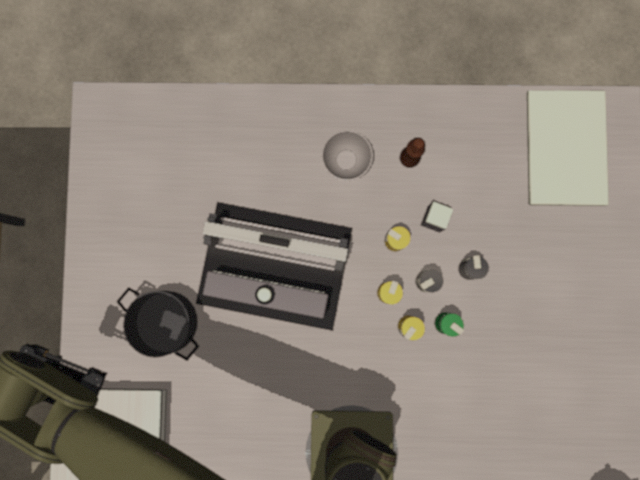

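View pics/side0.png

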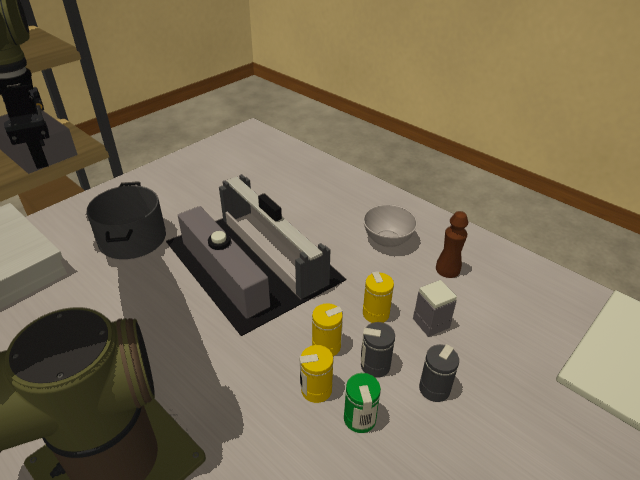

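The top view shows the rack at about (275,265) with its bar and the button at (264,295). Two dark tins are at (430,280) and (474,265), and the caddy is at (438,215). Decoys in green and yellow, plus the pot, bowl and mill, stand clear. The side view agrees: dark tins at (377,350) and (439,372), caddy at (435,307).

```bash
python3 - <<'E'
from h import *
im=cv2.imread("pics/top0.png")
a=cv2.resize(im[195:335,190:500],None,fx=2.55,fy=2.55,interpolation=cv2.INTER_CUBIC)
b=cv2.resize(cv2.imread("pics/wrist0.png"),(320,240)); 
c=cv2.resize(im[430:480,560:640],None,fx=4,fy=4)
bot=np.zeros((240,a.shape[1],3),np.uint8);bot[:,:320]=b;bot[:200,330:650]=c
cv2.imwrite("pics/c1.png",np.vstack([a,bot]))
E
```

```text
(no output)
```

View pics/c1.png

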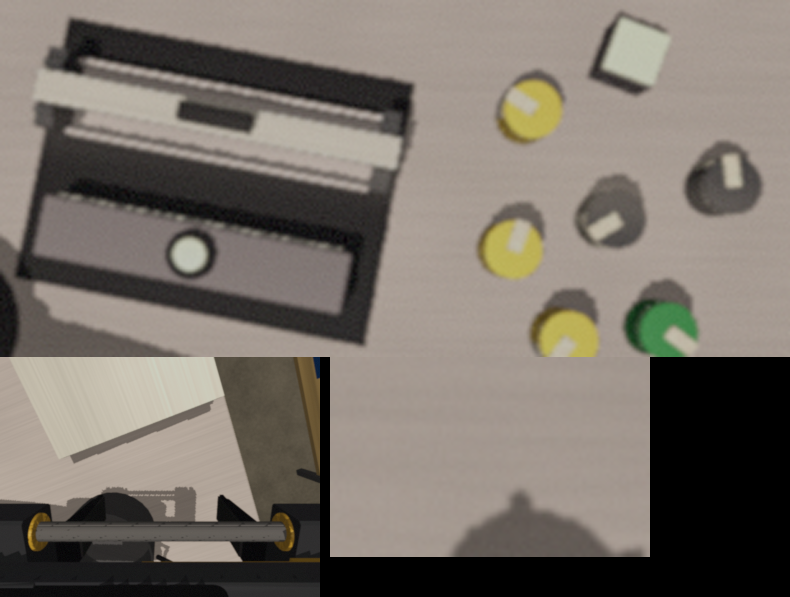

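The crop shows the bar with its ends at about (203,230) and (347,254) in full-image pixels. The strips of both dark tins are clearly visible, and the grey blob at bottom right is only a shadow.

```bash
cat > meas.py <<'E'
from h import *
def rectfit(m,c,z):
    """min-area rect of a mask, cast to height z: centre, long-axis angle (deg, world), sides (m)"""
    p=cv2.findNonZero(m).reshape(-1,2)
    h=cv2.convexHull(p).reshape(-1,2)
    w=np.array([cast(c,u,v,z)[:2] for u,v in h],np.float32)
    (x,y),_,_=r=cv2.minAreaRect(w*1000);b=cv2.boxPoints(r)/1000
    e=[b[1]-b[0],b[2]-b[1]];e.sort(key=np.linalg.norm)
    return np.array([x,y])/1000,np.degrees(np.arctan2(e[1][1],e[1][0])),[float(np.linalg.norm(k)) for k in e]
def comp(m,seed=None,amin=8):
    n,l,st,ce=cv2.connectedComponentsWithStats(m.astype(np.uint8))
    return [(st[i],ce[i],(l==i).astype(np.uint8)) for i in range(1,n) if st[i,4]>=amin]
def white(im,t=150,dev=40): return ((im.min(2)>t)&(im.max(2).astype(int)-im.min(2)<dev))
E
python3 - <<'E'
from meas import *
np.set_printoptions(precision=4,suppress=True)
c=calibration("top");im=read_camera("top")
s=im.astype(int)
print(s[228,225],s[215,438],s[295,264],s[284,427],s[262,477],s[280,520],s[262,250])
# table is pinkish: r>g ; paper/lid: g>=r
m=((s[...,1]-s[...,2]>=0)&(s[...,1]>130)&(s[...,2]-s[...,0]<40)&(s[...,1]-s[...,2]<40))
for st,ce,k in comp(m,amin=10):
    if 190<ce[0]<500 and 190<ce[1]<345:
        for z in(.092,.113): print(st,ce,z,*rectfit(k,c,z))
E
```

```text
[167 179 185] [173 191 189] [180 193 191] [165 183 191] [164 182 191] [145 155 165] [43 47 51]
[427 202  25  26 424] [439.1981 214.6863] 0.092 [ 0.5918 -0.2037] -18.450699 [0.05056293308734894, 0.052058443427085876]
[427 202  25  26 424] [439.1981 214.6863] 0.113 [ 0.5892 -0.1999] -18.45075 [0.049845047295093536, 0.051319148391485214]
[257 288  14  14 132] [263.5379 294.6591] 0.092 [0.3921 0.2204] 64.37349 [0.029065551236271858, 0.030422691255807877]
[257 288  14  14 132] [263.5379 294.6591] 0.113 [0.3923 0.2182] 64.3738 [0.028652863577008247, 0.02999071590602398]
[445 318  20  19  71] [455.6761 328.1972] 0.092 [ 0.3186 -0.2421] -33.832855 [0.029515208676457405, 0.05410027131438255]
[445 318  20  19  71] [455.6761 328.1972] 0.113 [ 0.3199 -0.2377] -33.832993 [0.029096165671944618, 0.05333210527896881]
```

```bash
python3 - <<'E'
from meas import *
np.set_printoptions(precision=4,suppress=True)
c=calibration("top");im=cv2.imread("pics/top0.png")
s=im.astype(int)
m=(s[...,0]>152)&(s[...,1]>165)
for st,ce,k in comp(m,amin=10):
    if 190<ce[0]<500 and 190<ce[1]<345:
        print(st,ce,*rectfit(k,c,.113 if st[2]>100 else .092))
# dark tins: dark & not table/green/yellow/
d=(s.max(2)<95)&(s.max(2)-s.min(2)<25)
for st,ce,k in comp(d,amin=100):
    if 400<ce[0]<500 and 240<ce[1]<310: print("dark",st,ce)
sc=(s[...,2]>80)&(s[...,2]<125)&(s[...,2]-s[...,1]>3)
for st,ce,k in comp(sc,amin=1500):
    if 200<ce[0]<345 and 250<ce[1]<320: print("scanner",st,ce,*rectfit(k,c,.09))
E
```

```text
[427 203  26  25 426] [439.669 215.007] [ 0.5906 -0.205 ] 69.59948 [0.04990566521883011, 0.05074886232614517]
[ 203  222  143   39 1306] [274.6072 241.5727] [0.5196 0.1959] 79.54136 [0.02916892059147358, 0.3467925786972046]
[389 230  11   9  48] [394.125 234.25 ] [ 0.5423 -0.0945] 56.676075 [0.010187489911913872, 0.025539202615618706]
[224 240   6   3  14] [226.6429 241.2143] [0.5211 0.3139] -89.325035 [0.004897100850939751, 0.012234612368047237]
[231 241   9   5  18] [234.9444 243.2778] [0.516  0.2928] 72.31067 [0.005396352149546146, 0.020965302363038063]
[293 255  41   9  69] [314.9275 258.7826] [0.4819 0.1018] 79.69844 [0.006825048942118883, 0.09917047619819641]
[474 257   6  11  48] [476.5833 261.8958] [ 0.4775 -0.2937] 6.6469016 [0.010181351564824581, 0.025006083771586418]
[422 280  11   8  49] [426.8571 283.4286] [ 0.4243 -0.1737] -58.5286 [0.010258517228066921, 0.027004897594451904]
[390 282   7  11  50] [392.92 287.28] [ 0.4137 -0.0918] -18.252583 [0.01064181886613369, 0.0259852297604084]
[258 289  12  12 115] [263.6783 294.4696] [0.3923 0.2209] -89.239784 [0.02652103640139103, 0.026741057634353638]
[452 324  12  10  57] [457.1053 328.5439] [ 0.317  -0.2457] 53.66023 [0.010582536458969116, 0.02934800274670124]
[405 328  10  11  53] [409.3396 333.0755] [ 0.3045 -0.1312] -33.61487 [0.010537243448197842, 0.027911940589547157]
dark [459 255  29  24 394] [471.8985 268.1472]
dark [427 278  15  14 103] [435.3689 285.1553]
```

```bash
python3 -m pendant '.588 -.826 0 -1;.588 -.826 0 -1;.588 -.826 0 -1;.588 -.826 0 -1;.588 -.826 0 -1;.588 -.826 0 -1;.588 -.826 0 -1;.588 -.826 0 -1;.588 -.826 0 -1;.588 -.826 0 -1;.588 -.826 0 -1;.588 -.826 0 -1;.588 -.826 0 -1;.588 -.826 0 -1;.588 -.826 0 -1;.588 -.826 0 -1;.588 -.826 0 -1;.588 -.826 0 -1;.588 -.826 0 -1;.588 -.826 0 -1' 1 20
python3 -m pendant '0 0 0 0;0 0 0 0'
python3 - <<'E'
from h import *
np.set_printoptions(precision=4,suppress=True)
s=read_state();print(s["tool_pos"],s["q"],np.degrees(np.arctan2(s["orientation"][1][1],s["orientation"][0][1])))
c=calibration("wrist");im=read_camera("wrist");cv2.imwrite("pics/w1.png",im);json.dump({k:np.array(v).tolist() for k,v in c.items()},open("pics/w1.json","w"))
p=np.array(s["tool_pos"])-[0,0,.171]
print(proj(c,p),proj(c,[.5196,.1959,.145]))
E
```

```text
time_s: 2.7
tool_pos: [0.5206, 0.194, 0.4048]
orientation: [[0.186, 0.983, 0.0], [0.983, -0.186, -0.0], [-0.0, 0.0, -1.0]]
contact_force: [-0.3, 0.0, 1.2]
grip_width: 1.003
finger_force: 0.0
time_s: 2.95
tool_pos: [0.5201, 0.1957, 0.4047]
orientation: [[0.181, 0.983, -0.0], [0.983, -0.181, 0.0], [0.0, -0.0, -1.0]]
contact_force: [-0.0, -0.4, 0.2]
grip_width: 1.002
finger_force: 0.0
[0.5201 0.1957 0.4047] [ 15.0792  -4.8573 106.6849   0.0175  78.1815  25.5259] -10.450290735379806
[322.5117 319.0355] [321.3855 255.6886]
```

View pics/w1.png

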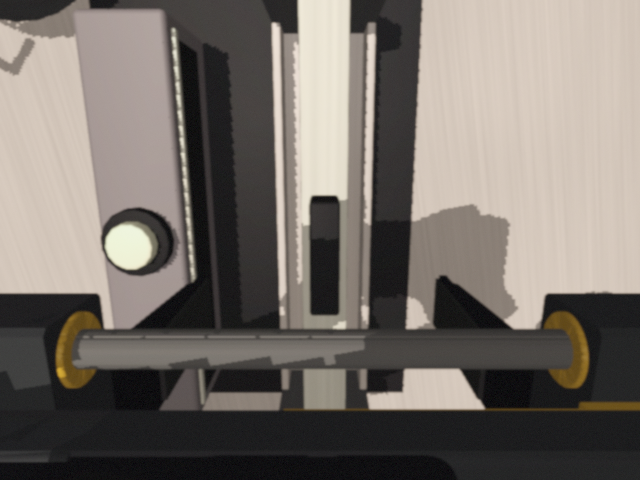

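The wrist view shows the black grip at u 310–339, v 197–315, between the open fingers, with the bar nearly vertical in the image. The button is at (130,246).

```bash
python3 - <<'E'
from meas import *
np.set_printoptions(precision=4,suppress=True)
c=json.load(open("pics/w1.json"));im=cv2.imread("pics/w1.png");s=im.astype(int)
k=np.zeros((480,640),np.uint8);k[195:325,305:345]=(s.max(2)<70)[195:325,305:345]
print("grip",*rectfit(k,c,.145))
for a,b in((296,360),):
    for v in(40,100,160):
        r=s[v,a:b].min(1);i=np.where(r>190)[0]+a;print(v,i.min(),i.max(),cast(c,i.min(),v,.113),cast(c,i.max(),v,.113))
g=(s[...,1]>s[...,2])&(s[...,1]>190);g[:, :90]=0;g[:,165:]=0;g[:200]=0;g[280:]=0
for z in(.095,.1,.105):print("button",*rectfit(g.astype(np.uint8),c,z))
E
```

```text
grip [0.5209 0.1948] 80.083374 [0.016388045623898506, 0.07141314446926117]
40 300 347 [0.5294 0.3184 0.113 ] [0.5565 0.3134 0.113 ]
100 296 346 [0.5206 0.286  0.113 ] [0.5503 0.2805 0.113 ]
160 297 346 [0.5142 0.2509 0.113 ] [0.5443 0.2454 0.113 ]
button [0.3843 0.2145] 73.88032 [0.02861642651259899, 0.029537973925471306]
button [0.3868 0.2153] 73.88018 [0.028121214359998703, 0.029026798903942108]
button [0.3894 0.2161] 73.88007 [0.027625979855656624, 0.028515692800283432]
```

```bash
python3 -m pendant '.03 0 -1 .1;0 0 -1 0;0 0 -1 0;0 0 -.95 0;0 0 0 0;0 0 0 0' 1 25
python3 -m pendant '0 0 0 0;0 0 0 0;0 0 0 0;0 0 0 0;0 0 0 0;0 0 0 0' 0 25
python3 -m pendant '0 0 .5 0;0 0 1 0;0 0 1 0;0 0 1 0;0 0 0 0;0 0 0 0'
```

```text
time_s: 3.75
tool_pos: [0.5213, 0.1967, 0.3071]
orientation: [[0.173, 0.985, 0.001], [0.985, -0.173, 0.0], [0.001, 0.001, -1.0]]
contact_force: [0.3, 0.2, 0.7]
grip_width: 1.001
finger_force: 0.0
time_s: 4.5
tool_pos: [0.5212, 0.1962, 0.3059]
orientation: [[0.173, 0.985, -0.0], [0.985, -0.173, -0.0], [-0.0, -0.0, -1.0]]
contact_force: [0.9, 0.9, 0.9]
grip_width: 0.425
finger_force: 0.0
time_s: 5.25
tool_pos: [0.521, 0.1962, 0.3929]
orientation: [[0.173, 0.985, -0.001], [0.985, -0.173, -0.0], [-0.0, -0.001, -1.0]]
contact_force: [-0.1, 0.0, 0.4]
grip_width: 0.005
finger_force: 0.0
```

The fingers had not closed before the lift, so the grasp missed. I'll reopen and check the bar.

```bash
python3 -m pendant '0 0 0 0;0 0 0 0;0 0 0 0;0 0 0 0;0 0 0 0;0 0 0 0;0 0 0 0;0 0 0 0;0 0 0 0;0 0 0 0' 0.7 25
python3 - <<'E'
from meas import *
np.set_printoptions(precision=4,suppress=True)
c=calibration("wrist");im=read_camera("wrist");s=im.astype(int)
c=calibration("wrist")
m=(s.max(2)<70);g=proj(c,[.521,.195,.145]);print(g)
for st,ce,k in comp(m,amin=1000):
    if k[int(g[1]),int(g[0])]: print(st,ce,*rectfit(k,c,.145))
cv2.imwrite("pics/w2.png",im)
E
```

```text
time_s: 6.5
tool_pos: [0.5212, 0.1963, 0.3935]
orientation: [[0.173, 0.985, -0.0], [0.985, -0.173, 0.0], [0.0, -0.0, -1.0]]
contact_force: [-0.2, -0.1, 0.1]
grip_width: 0.699
finger_force: 0.0
[322.2172 263.4861]
[ 308  200   31  124 3644] [322.5016 261.3691] [0.5212 0.1948] 79.569046 [0.01635902188718319, 0.07155300676822662]
```

The bar is undisturbed, so I'll grasp it again and wait longer for the fingers.

```bash
python3 -m pendant '0 0 -1 0;0 0 -1 0;0 0 -1 0;0 0 -.5 0;0 0 0 0;0 0 0 0' 0.7 25
python3 -m pendant '0 0 0 0;0 0 0 0;0 0 0 0;0 0 0 0;0 0 0 0;0 0 0 0;0 0 0 0;0 0 0 0;0 0 0 0;0 0 0 0' 0 25
```

```text
time_s: 7.3
tool_pos: [0.5216, 0.1964, 0.3072]
orientation: [[0.173, 0.985, 0.002], [0.985, -0.173, 0.001], [0.001, 0.002, -1.0]]
contact_force: [-0.3, -0.6, 0.4]
grip_width: 0.702
finger_force: 0.0
time_s: 8.55
tool_pos: [0.5212, 0.1962, 0.306]
orientation: [[0.173, 0.985, 0.0], [0.985, -0.173, -0.0], [-0.0, 0.0, -1.0]]
contact_force: [0.9, -0.1, -0.3]
grip_width: 0.187
finger_force: 25.0
```

```bash
python3 -m pendant '0 0 .5 0;0 0 1 0;0 0 1 0;0 0 .5 0;.6 .4 0 0;1 .7 0 0;1 .7 0 0;1 .7 0 0;1 .7 0 0;1 .7 0 0;1 .6 0 0;.2 0 -1 0;0 0 -1 0;0 0 -1 0;0 0 -1 0;0 0 -1 0;0 0 -1 0;0 0 -.8 0;0 0 -.3 0;0 0 0 0'
python3 -m pendant '0 0 0 0;0 0 0 0'
```

```text
time_s: 11.05
tool_pos: [0.6914, 0.3089, 0.2035]
orientation: [[0.173, 0.985, 0.0], [0.985, -0.173, 0.0], [0.0, 0.0, -1.0]]
contact_force: [-1.0, -0.4, -2.5]
grip_width: 0.189
finger_force: 25.0
time_s: 11.3
tool_pos: [0.6916, 0.3089, 0.2047]
orientation: [[0.173, 0.985, 0.002], [0.985, -0.173, 0.001], [0.001, 0.002, -1.0]]
contact_force: [-0.5, -0.1, -2.2]
grip_width: 0.188
finger_force: 25.0
```

```bash
python3 -m pendant '0 0 -.13 0;0 0 0 0;0 0 0 0;0 0 0 0;0 0 0 0;0 0 0 0' 0.5 25
python3 -m pendant '0 0 1 0;0 0 1 0;0 0 1 0;0 0 1 0;0 0 1 0;0 0 1 0;0 0 1 0;-.2 -1 1 0;-.2 -1 1 0;-.3 -1 1 0;-.33 -1 0 0;-.33 -1 0 0;-.33 -1 0 0;-.33 -1 0 0;-.33 -1 0 0;-.33 -1 0 0;-.33 -1 0 0;-.33 -1 0 0;-.33 -1 0 0;-.33 -1 0 0' 0.85
python3 -m pendant '-.33 -1 0 0;-.33 -1 0 0;-.33 -1 0 0;-.33 -1 0 0;-.33 -1 0 0;-.33 -1 0 0;-.33 -1 0 0;-.33 -1 0 0;-.33 -1 0 0;-.33 -1 0 0;0 0 0 0;0 0 0 0;0 0 0 0'
python3 - <<'E'
from h import *
c=calibration("wrist");im=read_camera("wrist");cv2.imwrite("pics/w3.png",im);json.dump({k:np.array(v).tolist() for k,v in c.items()},open("pics/w3.json","w"))
t=read_camera("top");cv2.imwrite("pics/t3.png",t)
cv2.imwrite("pics/w3t.png",np.vstack([im[:300],t[50:350]])[:600])
E
```

```text
time_s: 12.05
tool_pos: [0.6912, 0.3087, 0.2003]
orientation: [[0.173, 0.985, 0.0], [0.985, -0.173, 0.0], [0.0, 0.0, -1.0]]
contact_force: [0.5, -0.8, -0.3]
grip_width: 0.499
finger_force: 0.0
time_s: 14.55
tool_pos: [0.5904, -0.0178, 0.4501]
orientation: [[0.174, 0.985, -0.0], [0.985, -0.174, -0.0], [-0.0, -0.0, -1.0]]
contact_force: [0.4, 0.2, -0.1]
grip_width: 0.849
finger_force: 0.0
time_s: 16.18
tool_pos: [0.5088, -0.2656, 0.4503]
orientation: [[0.172, 0.985, 0.0], [0.985, -0.172, 0.0], [0.0, 0.0, -1.0]]
contact_force: [0.2, -0.5, -0.1]
grip_width: 0.849
finger_force: 0.0
```

View pics/w3t.png

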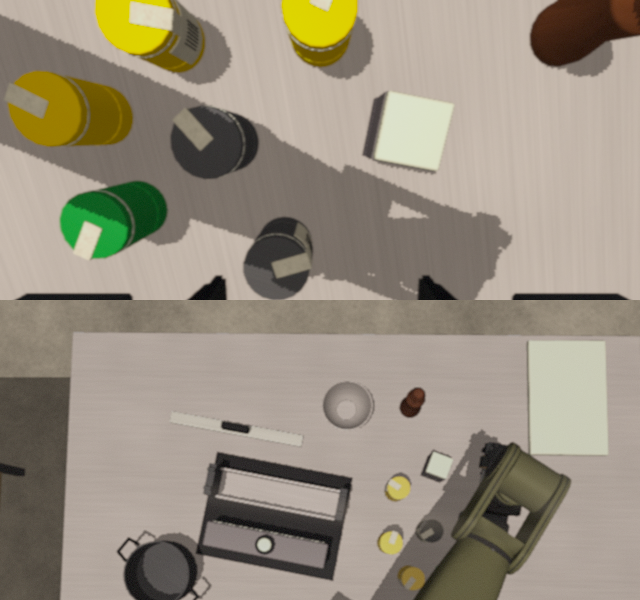

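The wrist view shows tin1's lid at about (207,140) with its strip toward upper left, tin2's lid at (277,265) with its strip toward the right, and the caddy lid at (415,130). The bar lies flat behind the rack, clear of the bowl.

```bash
cat >> meas.py <<'E'
def strip(im,c,near,half=24):
    """paper strip on a dark tin's lid near a world point: lid centre, label angle"""
    g=proj(c,[*near,.092]);h=int(np.linalg.norm(proj(c,[near[0]+.03,near[1],.092])-g))
    s=im.astype(int);yy,xx=np.mgrid[:480,:640]
    disc=(xx-g[0])**2+(yy-g[1])**2<h*h
    t,_=cv2.threshold(im[disc].max(1).astype(np.uint8).reshape(-1,1),0,255,cv2.THRESH_OTSU)
    out=[]
    for st,ce,k in comp(disc&(s.max(2)>t)&(s[...,2]-s[...,0]<70),amin=20):
        q,a,sz=rectfit(k,c,.092)
        if .018<sz[1]<.04 and sz[0]<.02:
            d=np.array([np.cos(np.radians(a)),np.sin(np.radians(a))])
            if d@(q-near)<0: d=-d
            print("strip",q,"ang",np.degrees(np.arctan2(d[1],d[0])),sz,"centre",q-.5*sz[1]*d, st)
def lid(im,c,near,r=.03):
    s=im.astype(int);m=(s.min(2)>150)&(s[...,1]-s[...,2]>=-2)
    for st,ce,k in comp(m,amin=100):
        q,a,sz=rectfit(k,c,.092)
        if np.linalg.norm(q-near)<r: print("lid",q,a,sz)
E
python3 - <<'E'
from meas import *
np.set_printoptions(precision=4,suppress=True)
c=json.load(open("pics/w3.json"));im=cv2.imread("pics/w3.png")
lid(im,c,[.592,-.204]);strip(im,c,np.array([.4316,-.186]));strip(im,c,np.array([.4636,-.2953]))
print(proj(c,[.4316,-.186,.092]),proj(c,[.4636,-.2953,.092]))
cv2.imwrite("pics/t3l.png",cv2.imread("pics/t3.png")[300:])
E
```

```text
lid [ 0.5901 -0.2072] -20.59891 [0.049817584455013275, 0.050100717693567276]
strip [ 0.4778 -0.2965] ang 6.2961817 [0.014552002772688866, 0.030913220718503] centre [ 0.4625 -0.2982] [272 253  39  25 606]
[205.4009 139.8673] [274.4075 266.8402]
```

```bash
python3 -m pendant '.82 .6 0 -.66;.81 .58 0 -.66;.81 .58 0 -.66;.81 .58 0 -.66;0 0 -1 0;0 0 -1 0;0 0 -1 0;0 0 -1 0;0 0 -1 0;0 0 -1 0;0 0 -1 0;0 0 -1 0;0 0 -.64 0;0 0 0 0;0 0 0 0'
python3 -m pendant '0 0 0 0;0 0 0 0;0 0 0 0;0 0 0 0;0 0 0 0' 0.4 25
python3 -m pendant '0 0 0 0;0 0 0 0' 0.4 25
```

```text
time_s: 18.15
tool_pos: [0.5904, -0.2078, 0.2353]
orientation: [[0.351, 0.936, 0.002], [0.936, -0.351, -0.001], [-0.0, 0.002, -1.0]]
contact_force: [0.9, 0.3, 0.8]
grip_width: 0.85
finger_force: 0.0
time_s: 18.77
tool_pos: [0.5901, -0.2078, 0.2346]
orientation: [[0.351, 0.936, 0.0], [0.936, -0.351, -0.0], [-0.0, 0.001, -1.0]]
contact_force: [0.6, -0.8, 2.3]
grip_width: 0.564
finger_force: 25.0
time_s: 19.02
tool_pos: [0.5901, -0.2078, 0.2346]
orientation: [[0.351, 0.936, 0.0], [0.936, -0.351, -0.0], [-0.0, 0.001, -1.0]]
contact_force: [0.2, 0.1, 2.4]
grip_width: 0.567
finger_force: 25.0
```

```bash
python3 - <<'E'
from meas import *
np.set_printoptions(precision=4,suppress=True)
c=json.load(open("pics/w1.json"));im=cv2.imread("pics/w1.png").astype(int)
ey=np.array([np.cos(np.radians(79.7)),np.sin(np.radians(79.7))]);ex=np.array([ey[1],-ey[0]])
C=np.array([.5209,.1955])
for v in(60,110,150,190,215):
    r=im[v].min(1);L=np.where(r[262:296]>150)[0]+262;Rr=np.where(r[355:385]>150)[0]+355
    f=lambda u:[round(float((cast(c,u,v,.04)[:2]-C)@e)*1000,1) for e in(ex,ey)]
    print(v,L.min(),L.max(),Rr.min(),Rr.max(),f(L.min()),f(Rr.max()))
# tray ends in the top view: walls' bright ends
c=calibration("top");im=cv2.imread("pics/t3.png");cv2.imwrite("pics/t3r.png",cv2.resize(im[195:335,190:360],None,fx=4.5,fy=4.2,interpolation=cv2.INTER_CUBIC))
for y in(-.153,0,.153):
    for x in(-.0325,0,.0325): print(x,y,proj(c,[*(C+x*ex+y*ey),.04]),proj(c,[*(C+x*ex+y*ey),.005]))
E
```

```text
60 273 295 368 374 [-37.5, 123.5] [38.4, 123.3]
110 274 295 366 372 [-37.8, 87.6] [37.9, 87.4]
150 275 295 366 371 [-37.9, 57.4] [37.9, 57.2]
190 277 283 364 370 [-37.2, 25.9] [37.9, 25.7]
215 277 283 366 369 [-37.8, 5.4] [37.6, 5.2]
-0.0325 -0.153 [333.8643 267.4636] [333.7279 267.9226]
0 -0.153 [336.3131 254.772 ] [336.1224 255.5128]
0.0325 -0.153 [338.7538 242.1224] [338.5092 243.143 ]
-0.0325 0 [274.2053 255.8528] [275.3952 256.5685]
0 0 [276.7449 243.2197] [277.8765 244.2145]
0.0325 0 [279.2762 230.6281] [280.3499 231.9003]
-0.0325 0.153 [214.9148 244.3138] [217.4147 245.283 ]
0 0.153 [217.544  231.7385] [219.9818 232.9843]
0.0325 0.153 [220.1646 219.2046] [222.5406 220.7252]
```

View pics/t3r.png

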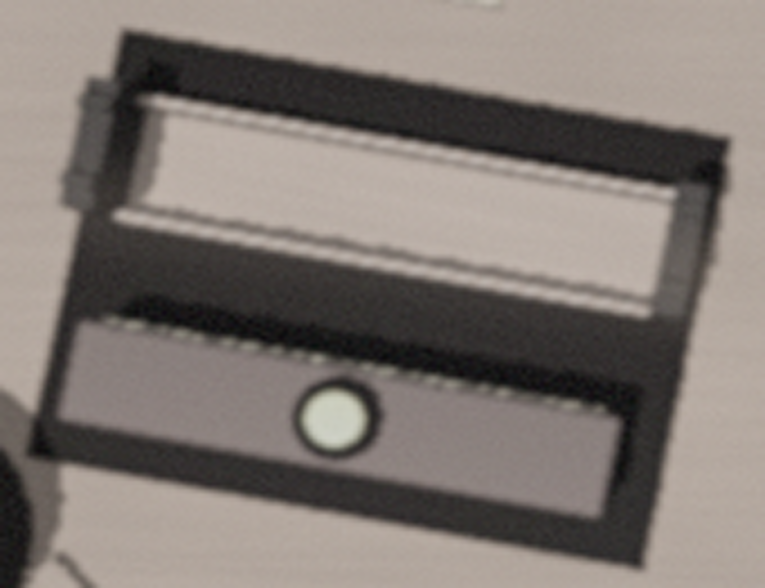

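The tray walls confirm that the tray centre coincides with the bar's rest point to within about 1 mm, yaw −10.3°. Next I carry the caddy to the +92 mm slot.

```bash
python3 -m pendant '0 0 .5 0;0 0 1 0;0 0 1 0;0 0 1 0;0 0 1 0;0 0 .7 0'
python3 -m pendant '-.1 .98 0 .12;-.1 .98 0 .12;-.1 .98 0 .12;-.1 .98 0 .12;-.1 .98 0 .12;-.1 .98 0 .12;-.1 .98 0 .12;-.1 .98 0 .12;-.1 .98 0 .12;-.1 .98 0 .12;-.1 .98 0 .12;-.1 .98 0 .12;-.1 .98 0 .12;-.1 .98 0 .12;-.1 .98 0 .12;-.1 .98 0 .12;-.1 .98 0 .12;-.1 .98 0 .12;-.1 .98 0 .12;-.1 .98 0 .12'
python3 -m pendant '-.1 .15 0 .16;0 0 0 0;0 0 0 0;0 0 0 0'
python3 - <<'E'
from h import *
c=calibration("wrist");im=read_camera("wrist");cv2.imwrite("pics/w4.png",im)
s=read_state();print(s["tool_pos"],np.degrees(np.arctan2(s["orientation"][1][1],s["orientation"][0][1])))
E
```

```text
time_s: 19.77
tool_pos: [0.5898, -0.2076, 0.3652]
orientation: [[0.351, 0.936, 0.0], [0.936, -0.351, -0.0], [0.0, 0.0, -1.0]]
contact_force: [-0.2, 0.8, -3.2]
grip_width: 0.565
finger_force: 25.0
time_s: 22.28
tool_pos: [0.5385, 0.2841, 0.3632]
orientation: [[0.188, 0.982, -0.002], [0.982, -0.188, -0.001], [-0.001, -0.002, -1.0]]
contact_force: [-0.1, 0.6, -3.3]
grip_width: 0.568
finger_force: 25.0
time_s: 22.78
tool_pos: [0.5375, 0.2854, 0.3643]
orientation: [[0.18, 0.984, -0.0], [0.984, -0.18, -0.0], [-0.0, 0.0, -1.0]]
contact_force: [-0.9, 0.7, -3.4]
grip_width: 0.566
finger_force: 25.0
[0.53758629 0.28544397 0.36428365] -10.35766821555413
```

View pics/w4.png

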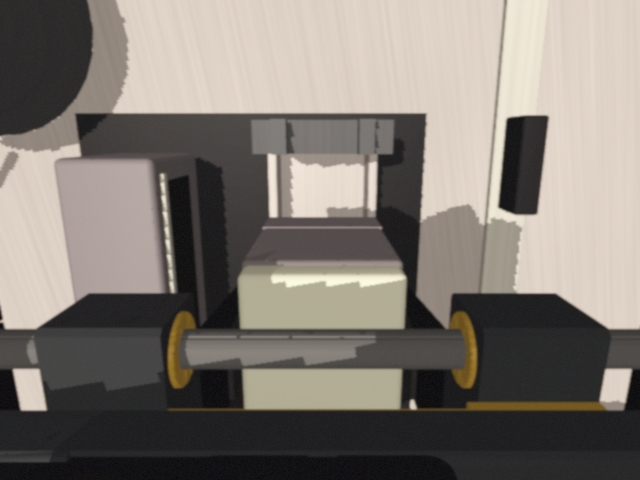

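The caddy is centred over the tray (u≈322), in line with the post and walls. I'll lower it and release.

```bash
python3 -m pendant '0 0 -1 0;0 0 -1 0;0 0 -1 0;0 0 -1 0;0 0 -.6 0;0 0 -.3 0;0 0 0 0;0 0 0 0'
python3 -m pendant '0 0 0 0;0 0 0 0;0 0 0 0;0 0 0 0' 0.8 25
python3 -m pendant '0 0 1 0;0 0 1 0;0 0 1 0;0 0 1 0;0 0 1 0;0 -1 1 0;0 -1 1 0;0 -1 1 0;-.2 -1 .3 0;-.2 -1 0 0;-.2 -1 0 0;-.2 -1 0 0;-.2 -1 0 0;-.2 -1 0 0;-.2 -1 0 0;-.2 -1 0 0;-.2 -1 0 0;-.2 -1 0 0;-.2 -1 0 0;-.2 -1 0 0'
python3 -m pendant '-.1 -1 0 0;-.1 -1 0 0;-.1 -1 0 0;-.1 -1 0 0;-.1 -1 0 0;-.1 -1 0 0;0 0 0 0;0 0 0 0;0 0 0 0'
python3 - <<'E'
from meas import *
np.set_printoptions(precision=4,suppress=True)
c=calibration("wrist");im=read_camera("wrist");cv2.imwrite("pics/w5.png",im);json.dump({k:np.array(v).tolist() for k,v in c.items()},open("pics/w5.json","w"))
strip(im,c,np.array([.4316,-.186]));strip(im,c,np.array([.4636,-.2953]))
cv2.imwrite("pics/t5.png",read_camera("top"))
E
```

```text
time_s: 23.82
tool_pos: [0.5379, 0.2862, 0.243]
orientation: [[0.179, 0.984, 0.002], [0.984, -0.179, 0.001], [0.001, 0.002, -1.0]]
contact_force: [0.5, -1.1, -2.3]
grip_width: 0.565
finger_force: 25.0
time_s: 24.32
tool_pos: [0.5375, 0.2861, 0.242]
orientation: [[0.179, 0.984, 0.0], [0.984, -0.179, 0.0], [0.0, 0.0, -1.0]]
contact_force: [0.3, -0.1, 0.8]
grip_width: 0.797
finger_force: 0.0
time_s: 26.82
tool_pos: [0.4771, -0.0897, 0.4493]
orientation: [[0.179, 0.984, 0.0], [0.984, -0.179, -0.0], [0.0, 0.0, -1.0]]
contact_force: [-0.6, -0.5, 0.6]
grip_width: 0.797
finger_force: 0.0
time_s: 27.95
tool_pos: [0.4625, -0.2383, 0.4493]
orientation: [[0.178, 0.984, 0.0], [0.984, -0.178, 0.0], [0.0, 0.0, -1.0]]
contact_force: [1.0, -0.1, 0.0]
grip_width: 0.803
finger_force: 0.0
strip [ 0.4526 -0.2046] ang -130.85887 [0.0026536539662629366, 0.02364981919527054] centre [ 0.4603 -0.1956] [293 170  16  27  46]
```

View pics/w5.png

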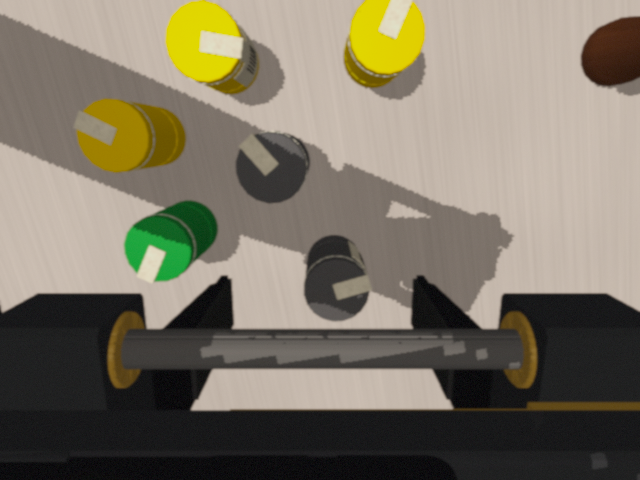

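The wrist view shows tin1's lid at (272,167) with its strip at (258,156), and tin2's lid at (337,285) with its strip at (351,288). The shadowed table leaked into the mask, so I'll restrict it to the lid's disc.

```bash
python3 - <<'E'
import re
t=open("meas.py").read()
t=t.replace("near[0]+.03,","near[0]+rad,").replace("near,half=24","near,rad=.026")
open("meas.py","w").write(t)
E
python3 - <<'E'
from meas import *
np.set_printoptions(precision=4,suppress=True)
c=json.load(open("pics/w5.json"));im=cv2.imread("pics/w5.png")
for p in((270,168),(336,286)):
    n=cast(c,*p,.092)[:2];print(n);strip(im,c,n)
for n,p in dict(y1=(113,134),y2=(205,42),g=(158,247)).items():print(n,cast(c,*p,.092))
E
```

```text
[ 0.4304 -0.188 ]
strip [ 0.4446 -0.171 ] ang -36.492157 [0.006111182738095522, 0.030880320817232132] centre [ 0.4321 -0.1618] [264 136  37  20 224]
strip [ 0.4249 -0.1782] ang 120.94822 [0.01498542819172144, 0.026686718687415123] centre [ 0.4317 -0.1897] [243 139  36  37 673]
[ 0.4646 -0.293 ]
strip [ 0.4764 -0.2964] ang 6.276459 [0.014807259663939476, 0.028516214340925217] centre [ 0.4622 -0.2979] [333 275  35  25 554]
y1 [ 0.3176 -0.1415  0.092 ]
y2 [ 0.4026 -0.0909  0.092 ]
g [ 0.3274 -0.234   0.092 ]
```

```bash
python3 -m pendant '-.3 .5 0 -.94;-.3 .5 0 -.94;-.3 .5 0 -.94;-.32 .51 0 -.94;0 0 -.5 -.94;0 0 -.5 -.94;0 0 -.5 -.94;0 0 -.5 -.94;0 0 -.5 -.94;0 0 -.5 -.94;0 0 -.5 -.94;0 0 -.5 -.94;0 0 -.57 -.9;0 0 -1 0;0 0 -1 0;0 0 -1 0;0 0 -1 0;0 0 0 0;0 0 0 0' 0.8 25
python3 -m pendant '0 0 0 0;0 0 0 0;0 0 0 0;0 0 0 0;0 0 0 0;0 0 0 0' 0.4 25
```

```text
time_s: 30.42
tool_pos: [0.4324, -0.1887, 0.236]
orientation: [[0.857, 0.515, 0.001], [0.515, -0.857, -0.001], [0.001, 0.001, -1.0]]
contact_force: [0.9, -0.0, 0.0]
grip_width: 0.796
finger_force: 0.0
time_s: 31.18
tool_pos: [0.4322, -0.1888, 0.2358]
orientation: [[0.857, 0.515, 0.0], [0.515, -0.857, 0.0], [0.0, 0.0, -1.0]]
contact_force: [-2.4, 2.5, 5.9]
grip_width: 0.586
finger_force: 25.0
```

```bash
python3 -m pendant '0 0 .5 0;0 0 1 0;0 0 1 0;0 0 1 0;0 0 1 0;0 0 .7 0'
python3 -m pendant '.22 .96 0 .76;.22 .96 0 .76;.22 .96 0 .76;.22 .96 0 .76;.22 .96 0 .76;.22 .96 0 .76;.22 .96 0 .76;.22 .96 0 .76;.22 .96 0 .76;.22 .96 0 .76;.22 .96 0 .76;.22 .96 0 .76;.22 .96 0 .76;.22 .96 0 .76;.22 .96 0 .76;.24 .97 0 .77;0 0 0 0;0 0 0 0;0 0 0 0'
python3 -m pendant '0 0 -1 0;0 0 -1 0;0 0 -1 0;0 0 -1 0;0 0 -.6 0;0 0 -.3 0;0 0 0 0;0 0 0 0'
```

```text
time_s: 31.92
tool_pos: [0.4319, -0.1888, 0.3662]
orientation: [[0.857, 0.515, 0.001], [0.515, -0.857, -0.001], [0.0, 0.001, -1.0]]
contact_force: [-0.7, -0.2, -3.0]
grip_width: 0.583
finger_force: 25.0
time_s: 34.3
tool_pos: [0.5203, 0.1948, 0.3648]
orientation: [[0.181, 0.984, -0.0], [0.984, -0.181, -0.0], [-0.0, -0.0, -1.0]]
contact_force: [-0.5, 0.7, -2.6]
grip_width: 0.585
finger_force: 25.0
time_s: 35.3
tool_pos: [0.5209, 0.1956, 0.2437]
orientation: [[0.18, 0.984, 0.002], [0.984, -0.18, 0.001], [0.001, 0.002, -1.0]]
contact_force: [-0.6, -0.2, -2.4]
grip_width: 0.585
finger_force: 25.0
```

```bash
python3 -m pendant '0 0 -.07 0;0 0 0 0;0 0 0 0'
python3 -m pendant '0 0 0 0;0 0 0 0;0 0 0 0;0 0 0 0' 0.8 25
python3 -m pendant '0 0 1 0;0 0 1 0;0 0 1 0;0 0 1 0;0 0 1 0;0 0 1 0;0 0 1 0;0 0 0 0;0 0 0 0;0 0 0 0'
python3 - <<'E'
from meas import *
np.set_printoptions(precision=4,suppress=True)
import meas
c=calibration("wrist");im=read_camera("wrist");cv2.imwrite("pics/w6.png",im);json.dump({k:np.array(v).tolist() for k,v in c.items()},open("pics/w6.json","w"))
strip(im,c,np.array([.5209,.1955]));lid(im,c,[.5374,.286])
cv2.imwrite("pics/t6.png",read_camera("top"))
E
```

```text
time_s: 35.67
tool_pos: [0.5205, 0.1955, 0.2409]
orientation: [[0.18, 0.984, 0.0], [0.984, -0.18, 0.0], [0.0, 0.0, -1.0]]
contact_force: [-0.2, -0.0, -3.5]
grip_width: 0.589
finger_force: 25.0
time_s: 36.17
tool_pos: [0.5205, 0.1955, 0.2409]
orientation: [[0.18, 0.984, 0.0], [0.984, -0.18, 0.0], [0.0, 0.0, -1.0]]
contact_force: [0.6, 0.1, -0.0]
grip_width: 0.799
finger_force: 0.0
time_s: 37.42
tool_pos: [0.5202, 0.1954, 0.4139]
orientation: [[0.18, 0.984, -0.003], [0.984, -0.18, -0.001], [-0.001, -0.003, -1.0]]
contact_force: [-0.6, -0.3, 0.5]
grip_width: 0.802
finger_force: 0.0
lid [0.5386 0.2875] -10.33975 [0.050189144909381866, 0.05143586918711662]
```

View pics/w6.png

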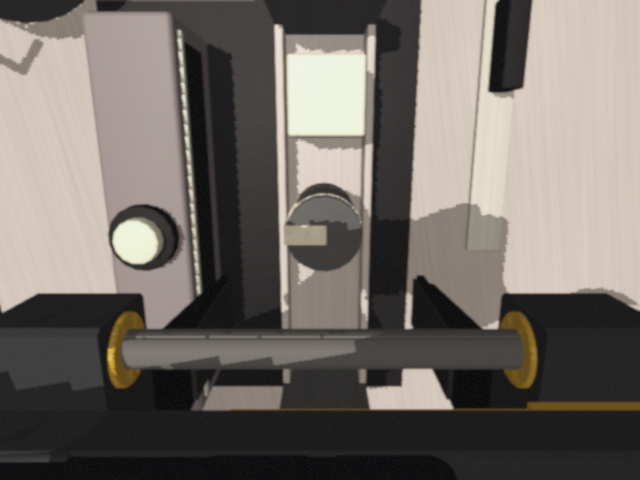

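The caddy (lid at (326,95)) and tin1 (lid at (323,233)) stand in the tray, and tin1's strip points left at the scanner. I'll measure its angle precisely.

```bash
python3 - <<'E'
from meas import *
np.set_printoptions(precision=4,suppress=True)
c=json.load(open("pics/w6.json"));im=cv2.imread("pics/w6.png");s=im.astype(int)
k=np.zeros((480,640),np.uint8);k[220:250,289:332]=(s.max(2)>115)[220:250,289:332]
for st,ce,m in comp(k,amin=100): print(st,*rectfit(m,c,.097))
for a in(224,226,240,243): print(a,s[a,285:335:5].max(1))
im=cv2.imread("pics/t6.png");c=calibration("top");strip(im,c,np.array([.463,-.2965]))
d=(im.astype(int).max(2)<60)
E
```

```text
[289 224  38  21 751] [0.509  0.1971] -10.309076 [0.014616170898079872, 0.026519538834691048]
224 [141  80 109 116 136  90  80  82  72  63]
226 [157 149 154 170 206 150 155 155 133  62]
240 [170 163 164 165 162 163 167 162 144  63]
243 [170 160 164 163 162 162 159 163 140  62]
strip [ 0.4749 -0.2946] ang -0.46114063 [0.014453968033194542, 0.024335576221346855] centre [ 0.4627 -0.2945] [474 258   7  11  68]
```

```bash
python3 -m pendant '-.115 -.984 0 -.29;-.115 -.984 0 -.29;-.115 -.984 0 -.29;-.115 -.984 0 -.29;-.115 -.984 0 -.29;-.115 -.984 0 -.29;-.115 -.984 0 -.29;-.115 -.984 0 -.29;-.115 -.984 0 -.29;-.115 -.984 0 -.29;-.115 -.984 0 -.29;-.115 -.984 0 -.29;-.115 -.984 0 -.29;-.115 -.984 0 -.29;-.115 -.984 0 -.29;-.115 -.984 0 -.29;-.115 -.984 0 -.29;-.115 -.984 0 -.29;-.115 -.984 0 -.29;-.115 -.984 0 -.29'
python3 -m pendant '0 0 0 0;0 0 0 0;0 0 0 0'
python3 - <<'E'
from meas import *
np.set_printoptions(precision=4,suppress=True)
c=calibration("wrist");im=read_camera("wrist");cv2.imwrite("pics/w7.png",im)
for r in(.022,.026):strip(im,c,np.array([.463,-.2965]),r)
E
```

```text
time_s: 40.02
tool_pos: [0.4627, -0.2973, 0.415]
orientation: [[0.553, 0.833, -0.001], [0.833, -0.553, 0.001], [0.0, -0.001, -1.0]]
contact_force: [0.2, 0.7, -0.3]
grip_width: 0.803
finger_force: 0.0
time_s: 40.4
tool_pos: [0.4631, -0.2957, 0.4156]
orientation: [[0.552, 0.834, -0.0], [0.834, -0.552, 0.0], [0.0, -0.0, -1.0]]
contact_force: [0.1, 0.2, 0.9]
grip_width: 0.798
finger_force: 0.0
strip [ 0.4734 -0.2967] ang 6.744556 [0.014747068285942078, 0.02275235392153263] centre [ 0.4621 -0.298 ] [317 209  34  34 612]
strip [ 0.4752 -0.2965] ang 6.744542 [0.014747068285942078, 0.026339808478951454] centre [ 0.4621 -0.298 ] [317 206  39  37 713]
```

```bash
python3 -m pendant '-.02 -.07 -1 0;0 0 -1 0;0 0 -1 0;0 0 -1 0;0 0 -1 0;0 0 -1 0;0 0 -1 0;0 0 -.2 0;0 0 0 0;0 0 0 0' 0.8 25
python3 -m pendant '0 0 0 0;0 0 0 0;0 0 0 0;0 0 0 0;0 0 0 0;0 0 0 0' 0.4 25
python3 -m pendant '0 0 .5 0;0 0 1 0;0 0 1 0;0 0 1 0;0 0 1 0;0 0 .7 0'
python3 -m pendant '0 .3 0 1;0 .3 0 1;0 .3 0 1;0 .3 0 1;0 .4 0 1;0 .4 0 1;0 .4 0 1;.1 .4 0 1;.1 .4 0 1;.1 .4 0 1;.1 .4 0 1;.1 .4 0 1;.1 .4 0 1;.1 .4 0 1;.1 .4 0 1;.1 .4 0 1;.1 .4 0 1;.1 .4 0 1;.1 .4 0 1;.1 .4 0 1'
python3 -m pendant '0 .4 0 1;0 .4 0 1;0 .4 0 1;0 .4 0 1;0 .4 0 1;0 .4 0 1;0 .4 0 1;0 .4 0 1;0 .4 0 1;0 .4 0 1;0 .4 0 1;0 .4 0 1;0 .4 0 1;0 .4 0 1;0 .4 0 1;0 .4 0 1;0 .4 0 1;0 .4 0 1;0 .4 0 1;0 .4 0 1'
```

```text
time_s: 41.7
tool_pos: [0.463, -0.2985, 0.2372]
orientation: [[0.552, 0.834, 0.002], [0.834, -0.552, -0.001], [-0.0, 0.002, -1.0]]
contact_force: [0.3, 0.4, -0.5]
grip_width: 0.801
finger_force: 0.0
time_s: 42.45
tool_pos: [0.4626, -0.2984, 0.2362]
orientation: [[0.553, 0.833, 0.001], [0.833, -0.553, -0.0], [-0.0, 0.001, -1.0]]
contact_force: [-0.2, 0.5, 3.4]
grip_width: 0.586
finger_force: 25.0
time_s: 43.2
tool_pos: [0.4623, -0.2981, 0.3668]
orientation: [[0.553, 0.833, 0.0], [0.833, -0.553, -0.0], [-0.0, 0.0, -1.0]]
contact_force: [-0.1, -0.4, -2.5]
grip_width: 0.583
finger_force: 25.0
time_s: 45.7
tool_pos: [0.4947, -0.1078, 0.3652]
orientation: [[-0.726, 0.687, -0.001], [0.687, 0.726, 0.001], [0.001, -0.001, -1.0]]
contact_force: [-0.8, 0.0, -2.6]
grip_width: 0.587
finger_force: 25.0
time_s: 48.2
tool_pos: [0.4946, 0.0921, 0.3652]
orientation: [[-0.803, -0.596, -0.002], [-0.596, 0.803, -0.0], [0.001, 0.001, -1.0]]
contact_force: [-0.4, -0.1, -2.3]
grip_width: 0.585
finger_force: 25.0
```

```bash
python3 -c "
from h import *
s=read_state();print(s['tool_pos'],s['q'],np.degrees(np.arctan2(s['orientation'][1][1],s['orientation'][0][1])))"
```

```text
[0.4945955  0.09207569 0.36520593] [ 4.42910619e+00 -1.02280809e+01  1.15376184e+02  3.09808942e-03
  7.49399285e+01 -1.22155392e+02] 126.58365934865913
```

```bash
python3 -m pendant '.35 .4 0 .775;0 0 0 0;0 0 0 0;0 0 0 0;0 0 0 0'
python3 -c "
from h import *
s=read_state();print(s['tool_pos'],np.degrees(np.arctan2(s['orientation'][1][1],s['orientation'][0][1])))"
```

```text
time_s: 48.82
tool_pos: [0.5036, 0.1015, 0.3657]
orientation: [[-0.771, -0.636, -0.0], [-0.636, 0.771, -0.0], [0.0, 0.0, -1.0]]
contact_force: [-0.6, 0.4, -1.8]
grip_width: 0.585
finger_force: 25.0
[0.50362502 0.10153463 0.36572139] 129.52223522955572
```

```bash
python3 -m pendant '0 0 -1 0;0 0 -1 0;0 0 -1 0;0 0 -1 0;0 0 -.6 0;0 0 -.38 0;0 0 0 0;0 0 0 0;0 0 0 0'
python3 -m pendant '0 0 0 0;0 0 0 0;0 0 0 0;0 0 0 0' 0.75 25
python3 -m pendant '0 0 1 0;0 0 1 0;0 0 1 0;0 0 1 0;0 0 1 0;0 0 1 0;0 0 1 0;.8 .6 0 -1;.8 .6 0 -1;.8 .6 0 -1;.8 .6 0 -1;.8 .6 0 -1;.8 .6 0 -1;.8 .6 0 -1;.8 .6 0 -1;.8 .6 0 -1;.5 .6 0 -1;0 .6 0 -1;0 .6 0 -1;0 .6 0 -1'
python3 -m pendant '0 .2 0 -1;0 0 0 -1;0 0 0 -1;0 0 0 -1;0 0 0 -1;0 0 0 -1;0 0 0 -1;0 0 0 -1;0 0 0 -1;0 0 0 -1;0 0 0 -1;0 0 0 -1;0 0 0 -1;0 0 0 -1;0 0 0 -1;0 0 0 -1;0 0 0 -1;0 0 0 -1;0 0 0 -1;0 0 0 -1'
python3 -m pendant '0 0 0 -1;0 0 0 -1;0 0 0 0;0 0 0 0'
python3 - <<'E'
from h import *
s=read_state();print(s['tool_pos'],np.degrees(np.arctan2(s['orientation'][1][1],s['orientation'][0][1])))
c=calibration("wrist");im=read_camera("wrist");cv2.imwrite("pics/w8.png",im);json.dump({k:np.array(v).tolist() for k,v in c.items()},open("pics/w8.json","w"))
t=read_camera("top");cv2.imwrite("pics/t8.png",t);d=read_camera("side");cv2.imwrite("pics/s8.png",d)
cv2.imwrite("pics/v8.png",np.vstack([np.hstack([im[:300,100:500],t[150:450,150:550]]),np.hstack([d[130:430,100:500],t[180:480,:400]])]))
E
```

```text
time_s: 49.95
tool_pos: [0.5039, 0.1018, 0.2418]
orientation: [[-0.771, -0.637, 0.001], [-0.637, 0.771, 0.0], [-0.001, -0.001, -1.0]]
contact_force: [0.5, -0.0, -2.3]
grip_width: 0.585
finger_force: 25.0
time_s: 50.45
tool_pos: [0.5038, 0.1018, 0.2414]
orientation: [[-0.771, -0.637, 0.0], [-0.637, 0.771, -0.0], [-0.0, -0.0, -1.0]]
contact_force: [-0.3, -0.2, -0.5]
grip_width: 0.751
finger_force: 0.0
time_s: 52.95
tool_pos: [0.6963, 0.2973, 0.4158]
orientation: [[-0.976, 0.218, -0.001], [0.218, 0.976, -0.0], [0.0, -0.0, -1.0]]
contact_force: [0.9, 0.9, -0.4]
grip_width: 0.75
finger_force: 0.0
time_s: 55.45
tool_pos: [0.6962, 0.3018, 0.4159]
orientation: [[0.045, 0.999, -0.0], [0.999, -0.045, -0.0], [-0.0, -0.0, -1.0]]
contact_force: [0.3, 0.1, 0.3]
grip_width: 0.747
finger_force: 0.0
time_s: 55.95
tool_pos: [0.6962, 0.3018, 0.416]
orientation: [[0.18, 0.984, -0.0], [0.984, -0.18, -0.0], [-0.0, -0.0, -1.0]]
contact_force: [0.1, -1.2, -0.4]
grip_width: 0.753
finger_force: 0.0
[0.69620885 0.30177553 0.41604929] -10.389321200560893
```

View pics/v8.png

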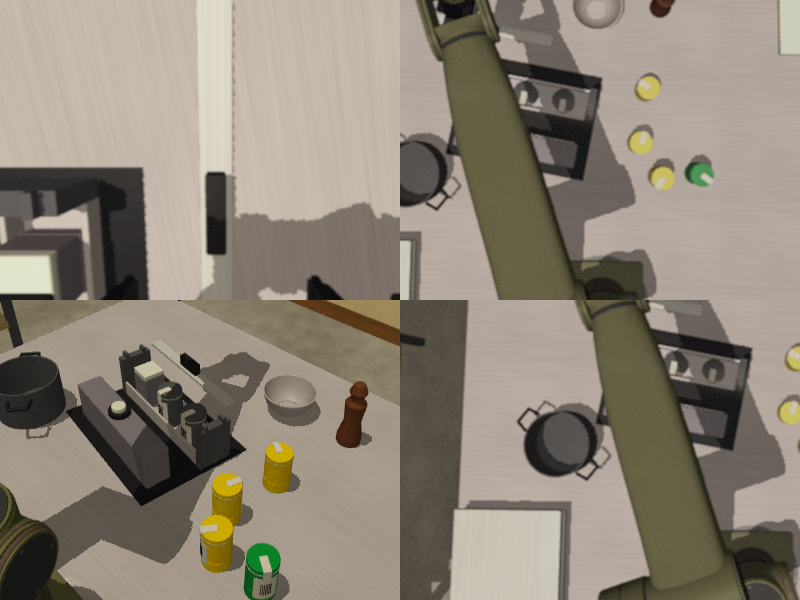

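The tray holds the caddy and both tins, and the bar's grip sits at about (316,213) in the wrist image. The side view shows both tins upright with strips toward the scanner, and there are no further dark tins on the table. Now I measure tin2's heading and the bar.

```bash
python3 - <<'E'
from meas import *
np.set_printoptions(precision=4,suppress=True)
c=calibration("top");im=cv2.imread("pics/t8.png")
for p in([.5038,.1018],[.5205,.1955]):
    for r in(.022,.026):strip(im,c,np.array(p),r)
c=calibration("side");im=cv2.imread("pics/s8.png");strip(im,c,np.array([.5038,.1018]),.026)
c=json.load(open("pics/w8.json"));s=cv2.imread("pics/w8.png").astype(int)
k=np.zeros((480,640),np.uint8);k[165:260,298:335]=(s.max(2)<75)[165:260,298:335]
print("grip",*rectfit(k,c,.04))
for v in(40,100,150):
    r=s[v,280:350].min(1);i=np.where(r>205)[0]+280;print(v,i.min(),i.max(),cast(c,i.mean(),v,.008))
E
```

```text
strip [0.4937 0.1044] ang 169.46283 [0.016226671636104584, 0.02290698140859604] centre [0.505  0.1023] [309 249   8  10  63]
strip [0.4926 0.1046] ang 169.46288 [0.016226671636104584, 0.0252910777926445] centre [0.505  0.1023] [309 249   8  11  69]
strip [0.5127 0.1989] ang -179.31435 [0.017133032903075218, 0.01954379491508007] centre [0.5225 0.199 ] [270 241   8   9  62]
strip [0.5102 0.1996] ang 169.80576 [0.018208861351013184, 0.025791194289922714] centre [0.5228 0.1973] [269 241   9  11  78]
strip [0.4948 0.1056] ang 168.2554 [0.014884560368955135, 0.026667937636375427] centre [0.5079 0.1029] [284 239  12   8  56]
grip [0.6917 0.3063] 79.616776 [0.015545915812253952, 0.06936031579971313]Traceback (most recent call last):
  File "<stdin>", line 11, in <module>
    return umr_minimum(a, axis, None, out, keepdims, initial, where)
ValueError: zero-size array to reduction operation minimum which has no identity
```

```bash
python3 -m pendant '-.2 .28 -.5 0;0 0 -1 0;0 0 -1 0;0 0 -1 0;0 0 -1 0;0 0 -1 0;0 0 -1 0;0 0 -1 0;0 0 -.8 0;0 0 -.3 0;0 0 0 0;0 0 0 0' 0.5 25
python3 -m pendant '0 0 0 0;0 0 0 0;0 0 0 0;0 0 0 0;0 0 0 0;0 0 0 0;0 0 0 0;0 0 0 0' 0 30
```

```text
time_s: 57.6
tool_pos: [0.6918, 0.3089, 0.2027]
orientation: [[0.181, 0.983, 0.002], [0.983, -0.181, 0.001], [0.001, 0.002, -1.0]]
contact_force: [-0.1, -0.2, 0.0]
grip_width: 0.505
finger_force: 0.0
time_s: 58.6
tool_pos: [0.6913, 0.3088, 0.2015]
orientation: [[0.181, 0.983, 0.0], [0.983, -0.181, 0.0], [0.0, 0.0, -1.0]]
contact_force: [0.3, -0.8, 1.5]
grip_width: 0.186
finger_force: 30.0
```

```bash
python3 -m pendant '0 0 .5 0;0 0 1 0;0 0 1 0;0 0 1 0;0 0 1 0;0 0 1 0;0 0 1 0;0 0 .7 0;-.6 -.5 0 0;-1 -.7 0 0;-1 -.7 0 0;-1 -.7 0 0;-1 -.7 0 0;-1 -.7 0 0;-1 -.5 0 0;-.2 0 0 0;0 0 0 0;0 0 0 0;0 0 0 0'
python3 - <<'E'
from h import *
s=read_state();print(s['tool_pos'],np.degrees(np.arctan2(s['orientation'][1][1],s['orientation'][0][1])))
im=read_camera("wrist");t=read_camera("side");cv2.imwrite("pics/v9.png",np.hstack([im[:400,100:500],t[130:330,150:350].repeat(2,0).repeat(2,1)]))
E
```

```text
time_s: 60.98
tool_pos: [0.5217, 0.1966, 0.3812]
orientation: [[0.181, 0.983, -0.0], [0.983, -0.181, -0.0], [-0.0, -0.0, -1.0]]
contact_force: [0.6, -0.1, -2.7]
grip_width: 0.189
finger_force: 30.0
[0.52173945 0.19655667 0.38121303] -10.433060022648679
```

View pics/v9.png

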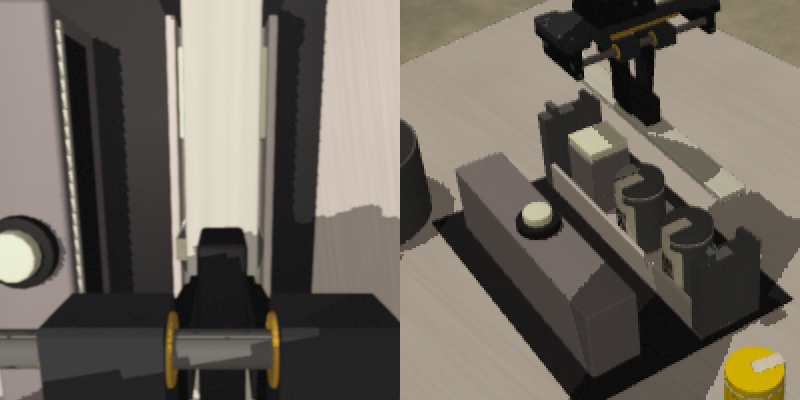

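The bar hangs level and centred over the tray, parallel to the walls, and both tin labels face the scanner. I'll lower it.

```bash
python3 -m pendant '-.02 0 -1 0;0 0 -1 0;0 0 -.6 0;0 0 -.3 0;0 0 0 0;0 0 0 0;0 0 0 0'
python3 -m pendant '0 0 -.08 0;0 0 0 0;0 0 0 0'
```

```text
time_s: 61.95
tool_pos: [0.521, 0.1964, 0.3098]
orientation: [[0.181, 0.983, 0.002], [0.983, -0.181, 0.0], [0.001, 0.002, -1.0]]
contact_force: [0.4, -0.6, -3.5]
grip_width: 0.187
finger_force: 30.0
time_s: 62.32
tool_pos: [0.5207, 0.1963, 0.3067]
orientation: [[0.181, 0.983, -0.0], [0.983, -0.181, 0.0], [-0.0, -0.0, -1.0]]
contact_force: [-0.7, 0.1, -4.1]
grip_width: 0.193
finger_force: 30.0
```

```bash
python3 -m pendant '0 0 -.03 0;0 0 0 0;0 0 0 0'
python3 -m pendant '0 0 0 0;0 0 0 0;0 0 0 0;0 0 0 0' 0.5 25
python3 -m pendant '0 0 .5 0;0 0 1 0;0 0 1 0;0 0 1 0;0 0 .5 0;0 0 0 0;0 0 0 0;0 0 0 0'
python3 - <<'E'
from meas import *
np.set_printoptions(precision=4,suppress=True)
s=read_state();print(s["tool_pos"])
c=calibration("wrist");im=read_camera("wrist");t=read_camera("side");cv2.imwrite("pics/v10.png",np.hstack([im[:400,50:450],t[130:330,150:350].repeat(2,0).repeat(2,1)]))
g=proj(c,[.521,.195,.145]);k=im.astype(int)
for st,ce,m in comp(k.max(2)<70,amin=1000):
    if m[int(g[1]),int(g[0])]: print(st,*rectfit(m,c,.145))
w=(k[...,1]>k[...,2])&(k[...,1]>190);w[:,:80]=0;w[:,190:]=0;w[:190]=0;w[300:]=0
for z in(.1,.104,.108):print("button",*rectfit(w.astype(np.uint8),c,z))
E
```

```text
time_s: 62.7
tool_pos: [0.5208, 0.1963, 0.3064]
orientation: [[0.181, 0.983, 0.0], [0.983, -0.181, 0.0], [0.0, 0.0, -1.0]]
contact_force: [-1.0, -1.0, 0.2]
grip_width: 0.189
finger_force: 30.0
time_s: 63.2
tool_pos: [0.5207, 0.1963, 0.306]
orientation: [[0.181, 0.983, 0.0], [0.983, -0.181, 0.0], [0.0, 0.0, -1.0]]
contact_force: [0.1, -0.3, 0.4]
grip_width: 0.49
finger_force: 0.0
time_s: 64.2
tool_pos: [0.5205, 0.1962, 0.4046]
orientation: [[0.181, 0.983, -0.002], [0.983, -0.181, -0.001], [-0.001, -0.002, -1.0]]
contact_force: [0.7, -0.2, -0.8]
grip_width: 0.501
finger_force: 0.0
[0.5205 0.1962 0.4046]
[ 309  196   30  118 3318] [0.5204 0.1955] 79.51185 [0.01667414791882038, 0.07071199268102646]
button [0.3868 0.2153] -10.419537 [0.02839769423007965, 0.02924855798482895]
button [0.3888 0.216 ] -10.419453 [0.02799726277589798, 0.028836078941822052]
button [0.3909 0.2167] -10.419444 [0.027596816420555115, 0.02842363715171814]
```

View pics/v10.png

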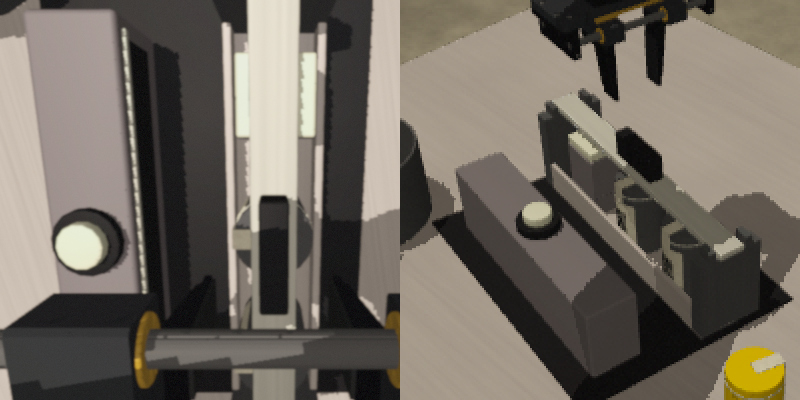

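The bar lies in both notches with its grip at the original pose, and the tins and caddy stand beneath it. Next I triangulate the button.

```bash
python3 - <<'E'
from meas import *
from scipy.optimize import least_squares
np.set_printoptions(precision=4,suppress=True)
obs=[]
for n in("side","wrist","top"):
    c=calibration(n);im=read_camera(n);k=im.astype(int);g=proj(c,[.392,.2185,.105])
    yy,xx=np.mgrid[:480,:640];r=30 if n!="wrist" else 55
    w=(k.min(2)>140)&(k[...,1]-k[...,2]>=-2)&((xx-g[0])**2+(yy-g[1])**2<r*r)
    L=comp(w,amin=40);L.sort(key=lambda a:-a[0][4]);print(n,g,[(list(a[0]),a[1]) for a in L[:2]])
    if L: obs.append((c,L[0][1]))
f=lambda X:np.concatenate([(proj(c,X)-p)/(c["fx"]/600) for c,p in obs])
r=least_squares(f,[.392,.2185,.1]);print(r.x,r.fun)
E
```

```text
side [217.0065 236.4376] []
wrist [129.4041 241.352 ] [([np.int32(106), np.int32(224), np.int32(44), np.int32(44), np.int32(1509)], array([127.3844, 245.5414]))]
top [263.9175 294.6851] []
[0.3884 0.2155 0.1022] [-0.  0.]
```

```bash
python3 - <<'E'
from meas import *
from scipy.optimize import least_squares
np.set_printoptions(precision=4,suppress=True)
im=cv2.imread("pics/s8.png").astype(int)
w=(im.min(2)>110)&(im[...,1]-im[...,2]>=-6);w[:,:200]=0;w[:,236:]=0;w[:220]=0;w[255:]=0
L=comp(w,amin=20);print([(list(a[0]),a[1]) for a in L])
obs=[(calibration("top"),[263.6,294.6]),(calibration("wrist"),[127.4,245.5])]
for extra in([],[(calibration("side"),[218.3,234.5])]):
    o=obs+extra
    f=lambda X:np.concatenate([(proj(c,X)-p)/(c["fx"]/600) for c,p in o])
    r=least_squares(f,[.392,.2185,.1]);print(r.x,r.fun)
E
```

```text
[([np.int32(211), np.int32(231), np.int32(15), np.int32(10), np.int32(114)], array([217.7281, 235.5   ]))]
[0.3931 0.2171 0.1113] [ 0.6417 -0.3291 -0.0878 -0.1027]
[0.393 0.217 0.111] [ 0.6949 -0.3104  0.1069  0.0028 -0.9053 -0.1731]
```

```bash
python3 -m pendant '-.85 .14 0 0;-.85 .14 0 0;-.85 .14 0 0;-.85 .14 0 0;-.85 .14 0 0;-.85 .15 0 0;0 0 -1 0;0 0 -1 0;0 0 -1 0;0 0 -.5 0;0 0 0 0;0 0 0 0' 0 25
python3 -m pendant '0 0 -.2 0;0 0 -.1 0;0 0 0 0;0 0 0 0'
python3 -m pendant '0 0 -.1 0;0 0 0 0;0 0 0 0'
```

```text
time_s: 65.95
tool_pos: [0.3936, 0.2177, 0.3196]
orientation: [[0.181, 0.983, 0.002], [0.983, -0.181, 0.001], [0.001, 0.001, -1.0]]
contact_force: [0.3, -0.1, 0.8]
grip_width: 0.003
finger_force: 0.0
time_s: 66.45
tool_pos: [0.3932, 0.2175, 0.3111]
orientation: [[0.181, 0.983, 0.0], [0.983, -0.181, 0.0], [0.0, 0.0, -1.0]]
contact_force: [0.3, -0.2, 0.2]
grip_width: 0.004
finger_force: 0.0
time_s: 66.82
tool_pos: [0.3932, 0.2175, 0.3084]
orientation: [[0.181, 0.983, -0.0], [0.983, -0.181, -0.0], [-0.0, -0.0, -1.0]]
contact_force: [-0.1, -0.9, 0.2]
grip_width: -0.001
finger_force: 0.0
```

```bash
for i in 1; do :; done
python3 -m pendant '0 0 -.1 0;0 0 -.06 0;0 0 0 0;0 0 0 0'
python3 -m pendant '0 0 -.1 0;0 0 0 0;0 0 0 0'
python3 -m pendant '0 0 -.1 0;0 0 0 0;0 0 0 0'
```

```text
time_s: 67.32
tool_pos: [0.3932, 0.2175, 0.3045]
orientation: [[0.181, 0.983, -0.0], [0.983, -0.181, -0.0], [-0.0, -0.0, -1.0]]
contact_force: [-0.1, 0.4, -0.7]
grip_width: 0.004
finger_force: 0.0
time_s: 67.7
tool_pos: [0.3933, 0.2176, 0.3023]
orientation: [[0.181, 0.983, 0.0], [0.983, -0.181, 0.0], [0.0, 0.0, -1.0]]
contact_force: [0.3, 0.4, 1.0]
grip_width: 0.006
finger_force: 0.7
time_s: 68.08
tool_pos: [0.3933, 0.2176, 0.2998]
orientation: [[0.181, 0.983, 0.001], [0.983, -0.181, 0.0], [0.0, 0.0, -1.0]]
contact_force: [0.6, 0.0, 2.5]
grip_width: 0.003
finger_force: 1.4
```

```bash
python3 -m pendant '0 0 -.1 0;0 0 0 0;0 0 0 0'
python3 -m pendant '0 0 -.06 0;0 0 0 0;0 0 0 0'
python3 -m pendant '0 0 -.05 0;0 0 0 0;0 0 0 0'
```

```text
time_s: 68.45
tool_pos: [0.3933, 0.2176, 0.2973]
orientation: [[0.181, 0.983, 0.001], [0.983, -0.181, 0.0], [0.0, 0.0, -1.0]]
contact_force: [-0.5, 0.2, 5.7]
grip_width: 0.008
finger_force: 2.1
time_s: 68.82
tool_pos: [0.3934, 0.2176, 0.2963]
orientation: [[0.181, 0.983, 0.0], [0.983, -0.181, 0.0], [0.0, 0.0, -1.0]]
contact_force: [-1.1, -0.5, 7.5]
grip_width: 0.004
finger_force: 3.9
time_s: 69.2
tool_pos: [0.3935, 0.2177, 0.2962]
orientation: [[0.181, 0.983, 0.0], [0.983, -0.181, -0.0], [-0.0, 0.0, -1.0]]
contact_force: [-4.6, -1.1, 14.4]
grip_width: 0.003
finger_force: 7.0
```

It is bottomed: the force rises to 14 N with no further travel. A touch more, then I release and retreat.

```bash
python3 -m pendant '0 0 -.02 0;0 0 0 0;0 0 0 0'
python3 -m pendant '0 0 .3 0;0 0 1 0;0 0 1 0;0 0 1 0;0 0 1 0;0 0 1 0;-.5 -1 .3 0;-.5 -1 0 0;-.3 -1 0 0;0 -1 0 0;0 -1 0 0;0 -1 0 0;0 -1 0 0;0 -1 0 0;0 -1 0 0;0 -1 0 0;0 -1 0 0;0 -1 0 0;0 -1 0 0;0 0 0 0'
python3 - <<'E'
from meas import *
np.set_printoptions(precision=4,suppress=True)
c=calibration("top");t=read_camera("top");d=read_camera("side")
k=t.astype(int);m=(k[...,0]>152)&(k[...,1]>165)
for st,ce,q in comp(m,amin=800):
    if st[2]>100: print(st,*rectfit(q,c,.113))
cv2.imwrite("pics/v11.png",np.vstack([cv2.resize(t[180:340,150:470],None,fx=2,fy=2),cv2.resize(d[150:290,140:460],None,fx=2,fy=2)])[:600])
E
```

```text
time_s: 69.58
tool_pos: [0.3935, 0.2177, 0.2961]
orientation: [[0.181, 0.983, -0.0], [0.983, -0.181, -0.0], [-0.0, -0.0, -1.0]]
contact_force: [-6.2, -2.8, 17.0]
grip_width: 0.004
finger_force: 8.3
time_s: 72.08
tool_pos: [0.3605, -0.1083, 0.4324]
orientation: [[0.184, 0.983, -0.002], [0.983, -0.184, 0.001], [0.001, -0.003, -1.0]]
contact_force: [-0.3, 1.0, -0.9]
grip_width: 0.005
finger_force: 0.0
[ 202  222  144   42 1551] [0.5141 0.1981] 79.613174 [0.04126076400279999, 0.3483694791793823]
[  51  390  109   90 9456] [0.0597 0.5845] -89.54085 [0.20544718205928802, 0.25139904022216797]
```

View pics/v11.png

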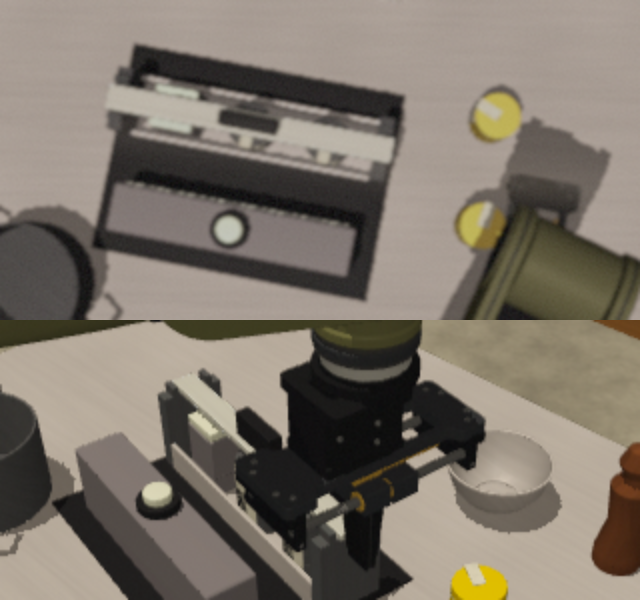

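The top view shows the bar across both posts, the button up, and both strips still pointing at the scanner. The arm is clear.

```bash
python3 -c "
from workcell import sign_off
print(sign_off())"
```

```text
the job is handed in; nothing more can be done
None
```

The job is handed in, with no verdict returned: the caddy and both dark tins found are upright in the tray with labels toward the scanner, the bar is back in its notches, and the start button was pressed to its stop and released.

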